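# Put away the morning's bakes

## Task

Clear the baking sheet: set the round crusty rolls in the open display tray and lay the finger biscuits in the storage box; then, once all the biscuits are in, put the lid on the box and press it down until it is fully home on its seal. The bakes are crisp: hold them gently, with no more than about 10 N on each finger, and set them down instead of dropping them. Leave the other things on the counter where they are.

Things in the scene. Friction and masses are not known exactly. Their poses are not given: they have to be found in the camera images.
- sheet: fixed flat aluminium baking sheet with the mixed bakes on it, 270 (its x) x 310 (its y) mm, floor 4 mm thick, rim to 10 mm above the counter; origin under its centre, on the counter
- tray: fixed open aluminium display tray, empty at the start, 200 (its x) x 220 (its y) mm, floor 4 mm thick, rim 4 mm thick and 16 mm high; origin under its centre, on the counter. It is left or right of the sheet
- box: fixed white plastic storage box, open on top, outside 150 (its x) x 190 (its y) mm, walls 5 mm, floor 5 mm thick, walls 70 mm high; origin under its centre, on the counter. On its rim stands the black seal (see seal). It is on the other side of the sheet from the tray
- seal (a joint): how far the black rubber seal frame along the box's rim (5 mm wide, flush with the walls) is pushed down, m: 0 = up, its top 79 mm above the counter; 0.008 = fully down, its top 71 mm above the counter. It moves straight down, resists with about 8 N of friction and stays where it is pushed; the lid's weight alone does not move it
- lid: loose white lid, 0.2 kg, on the counter beyond the box (its +x side). Origin: centre of underside. Upwards: plug 0-10 mm, 132 (x) x 172 (y) (lower 5 mm: 124 x 164), drops into the box's 140 x 180 opening; plate 10-15 mm, 156 x 196, rests on the seal; central grip ridge 15-41 mm, 70 long (x), 14 thick (y). Origin 69 mm above the counter when laid on the raised seal, 61 mm when fully home
- roll0: round crusty roll, 54 mm across (widest from 12 to 22 mm up), 38 mm high, domed with a scored cross, flat foot, about 60 g; origin under its centre, z up. Starts on the sheet; may be absent. Keep to 10 N a finger; it cracks above 12.5 N a finger (25 N in all)
- roll1: round crusty roll, 54 mm across (widest from 12 to 22 mm up), 38 mm high, domed with a scored cross, flat foot, about 60 g; origin under its centre, z up. Starts on the sheet; may be absent. Keep to 10 N a finger; it cracks above 12.5 N a finger (25 N in all)
- roll2: round crusty roll, 54 mm across (widest from 12 to 22 mm up), 38 mm high, domed with a scored cross, flat foot, about 60 g; origin under its centre, z up. Starts on the sheet; may be absent. Keep to 10 N a finger; it cracks above 12.5 N a finger (25 N in all)
- finger0: finger-shaped hard biscuit, a bar 100 (its x) x 24 (y) x 24 (z) mm, about 50 g; origin at the centre of its underside as built. Same baked colour as the rolls. Starts on the sheet; may be absent. Keep to 10 N a finger; it cracks above 12.5 N a finger (25 N in all)
- finger1: finger-shaped hard biscuit, a bar 100 (its x) x 24 (y) x 24 (z) mm, about 50 g; origin at the centre of its underside as built. Same baked colour as the rolls. Starts on the sheet; may be absent. Keep to 10 N a finger; it cracks above 12.5 N a finger (25 N in all)
- finger2: finger-shaped hard biscuit, a bar 100 (its x) x 24 (y) x 24 (z) mm, about 50 g; origin at the centre of its underside as built. Same baked colour as the rolls. Starts on the sheet; may be absent. Keep to 10 N a finger; it cracks above 12.5 N a finger (25 N in all)
- brush: bystander: pastry brush, 200 mm long, lying between the robot and the sheet; leave alone
- jar: bystander: jar, 60 mm across, 75 mm high, beyond the display tray; leave alone
- bowl: bystander: small bowl, 90 mm across, 45 mm high, beyond the display tray; leave alone
- tag: bystander: price-tag stand, 60 mm wide, 48 mm high, beyond the sheet; leave alone
- cup: bystander: steel cup, 68 mm across, 70 mm high, beyond the sheet; leave alone

How it is judged (in metres and radians):
On the way, in this order (a step that is already met when the one before it is completed fails the run):
1. all the finger biscuits lie in the open box, let go (x of finger0 in the frame of box between -0.07 and 0.07 m and y of finger0 in the frame of box between -0.09 and 0.09 m and z of finger0 in the frame of box between -0.005 and 0.045 m and x of finger1 in the frame of box between -0.07 and 0.07 m and y of finger1 in the frame of box between -0.09 and 0.09 m and z of finger1 in the frame of box between -0.005 and 0.045 m and x of finger2 in the frame of box between -0.07 and 0.07 m and y of finger2 in the frame of box between -0.09 and 0.09 m and z of finger2 in the frame of box between -0.005 and 0.045 m and contact force between the fingers and finger0 below 0.05 N and contact force between the fingers and finger1 below 0.05 N and contact force between the fingers and finger2 below 0.05 N), for 0.2 s.
2. the lid is on the box and pressed fully home (x of lid in the frame of box between -0.009 and 0.009 m and y of lid in the frame of box between -0.009 and 0.009 m and z of lid in the frame of box between 0.055 and 0.0635 m and angle between lid's own z axis and vertical below 0.04 rad and value of joint seal above 0.006 m), for 0.2 s.
At the end, for the whole second after the job is handed in: Every roll in the tray (origin within 95 x 105 mm of its centre, under 45 mm up), every biscuit in the box (within 70 x 90 mm, under 45 mm up), lid level on the box (within 9 mm each way, origin 55 to 63.5 mm up, tilt under 0.04 rad), seal down over 6 mm, all at rest (all of step 2 and x of finger0 in the frame of box between -0.07 and 0.07 m and y of finger0 in the frame of box between -0.09 and 0.09 m and z of finger0 in the frame of box between -0.005 and 0.045 m and x of finger1 in the frame of box between -0.07 and 0.07 m and y of finger1 in the frame of box between -0.09 and 0.09 m and z of finger1 in the frame of box between -0.005 and 0.045 m and x of finger2 in the frame of box between -0.07 and 0.07 m and y of finger2 in the frame of box between -0.09 and 0.09 m and z of finger2 in the frame of box between -0.005 and 0.045 m and x of roll0 in the frame of tray between -0.095 and 0.095 m and y of roll0 in the frame of tray between -0.105 and 0.105 m and z of roll0 in the frame of tray between -0.005 and 0.045 m and x of roll1 in the frame of tray between -0.095 and 0.095 m and y of roll1 in the frame of tray between -0.105 and 0.105 m and z of roll1 in the frame of tray between -0.005 and 0.045 m and x of roll2 in the frame of tray between -0.095 and 0.095 m and y of roll2 in the frame of tray between -0.105 and 0.105 m and z of roll2 in the frame of tray between -0.005 and 0.045 m and linear speed of each of roll0, roll1, roll2, finger0, finger1, finger2, lid below 0.03 m/s); the robot touches nothing.
It fails at once if a roll or biscuit squeezed or pressed by the fingers with more than 25 N in all (12.5 N a finger) (contact force between the fingers and roll0 above 25 N or contact force between the fingers and roll1 above 25 N or contact force between the fingers and roll2 above 25 N or contact force between the fingers and finger0 above 25 N or contact force between the fingers and finger1 above 25 N or contact force between the fingers and finger2 above 25 N).
It fails at once if a roll or biscuit dropped from more than about 7 cm ((linear speed of roll0 above 1.2 m/s and contact force between the fingers and roll0 below 0.05 N) or (linear speed of roll1 above 1.2 m/s and contact force between the fingers and roll1 below 0.05 N) or (linear speed of roll2 above 1.2 m/s and contact force between the fingers and roll2 below 0.05 N) or (linear speed of finger0 above 1.2 m/s and contact force between the fingers and finger0 below 0.05 N) or (linear speed of finger1 above 1.2 m/s and contact force between the fingers and finger1 below 0.05 N) or (linear speed of finger2 above 1.2 m/s and contact force between the fingers and finger2 below 0.05 N)).
It fails at once if a bystander pushed more than 4 cm away (distance of any of brush, jar, bowl, tag, cup from where it was at the start of the episode above 0.04 m).
Of roll0, roll1, roll2 only 2 to 3 are there at a start; the rules pass over those that are not, and their reading is None.
Of finger0, finger1, finger2 only 2 to 3 are there at a start; the rules pass over those that are not, and their reading is None.
At some moment in a run one of roll0, roll1, roll2, finger0, finger1, finger2 may be knocked a few centimetres aside while the robot is not near it.
It also fails if it takes over 210 s, if anything falls off the work surface, if the arm or the gripper's body presses on something with over 40 N, if the wrist force passes 120 N, or if a joint passes its speed limit or range.

## Robot

A 7-joint arm with a two-finger parallel gripper is mounted at the origin on the work surface. World frame = base frame: x ahead of the robot, y to its left, z up, the work surface at z = 0. Lengths are in m, angles in degrees, forces in N, time in s.
With the tool pointing down it reaches from about 0.35 to 0.9 m from the base axis. Payload 7.2 kg.
Tool frame: the origin (TCP) lies midway between the tips of the shut fingers; the grasp point (between the pads) lies 19 mm behind it; z points along the fingers, y is the line along which they close (so a half turn about z gives the same grasp; the last joint's range is limited). The gripper opens to 88 mm and grips with 3 to 60 N. Pads are 20 mm wide; open, the fingers measure 115 mm over their backs; the gripper's body (75 mm by 178 mm) begins 61 mm behind the grasp point.
Start: joints at [66.051, 23.554, -0.728, 91.456, 0.321, 64.991, -4.71], TCP at [0.214, -0.587, 0.223] pointing down, gripper open.
Joint ranges: [-169.25, 169.25], [-16.82, 113.86], [-84.01, 82.57], [7.8, 145.47], [-59.2, 239.2], [7.22, 106.19], [-163.78, 163.78]. Speed limits (degrees/s): [136.94, 136.94, 172.46, 172.46, 180, 180, 180].

## Interface

Orientations are given as a 3x3 rotation matrix whose columns are the frame's x, y, z axes.
In Python, from station import sense, get_image, sign_off, cut_out gives the robot as it stands.
- The arm moves only by the tool step_arm, never from a script. Its argument "commands" is a list of rows, each a list of 7 numbers: the opening, from 0 (shut) to 1 (fully open), then the shift along the tool's x, y, z in cm, then the turn, a rotation vector about the tool's x, y, z in degrees. In form: [[claw, dx, dy, dz, wx, wy, wz], ...]. A call has 1 to 12 rows; each row shifts and turns the commanded pose from where the row before left it, along the tool's axes as they then stand; what a row does not reach is not made up. A row lasts 1/10 s, in which the tool goes at most 50 mm and 8.59 degrees, less where a joint would pass 70% of its speed; a pose out of reach is approached as far as the arm can. A call is refused whole if a number of a shift passes 5 or a number of a turn 8.59, either way. A call with a gripper value outside its range is refused whole. The fingers move at their own pace and stop on an object; "force" is the grip in N (left out, the last holds). Time passes only in rows, so rows that do not move let the fingers close. It gives the time, the measured TCP pose, the force, the opening and the grip force at its end, in the units of the state.
- sense(): the state, without advancing time (a new reading comes with each control period).
- get_image(name): name is "scene" or "top"; returns a dict with "pixels" (480x640x3 uint8, red, green, blue), "intrinsics" (3x3 intrinsics, pixels), "k1" (the pictures are not rectified: a ray, as slopes to the right and down, at radius r is drawn at 1 + k1 r^2 times it, then the intrinsics apply), "position" and "orientation" of the camera in the world. Camera axes: x right, y up, looking along -z (the intrinsics and any distortion apply to the point x, -y, -z); pixel columns grow to the right and rows downward; lengths in m; the calibration is good to about 2 mm. A picture is of the moment at which its call begins. There is no depth.
- sign_off(): hands the job in; it is judged then, once.
Trained networks look in the newest picture that a camera, given by its name, has taken for a name from the list of things; names that differ only in an ending like _2 or _b are one class to them, and where a whole thing is asked for, a point or a joint stands for the part that bears it (a point fixed in the world has none). Each returns a list of dicts, best first, with "p" (0 to 1); they miss things now and then, are a little off and sometimes report something else, mostly with a low value. They report only what shows in the picture. A call takes as long as a camera call.
- cut_out(name, camera): "pixels" (480x640 bool, what is visible of it) and "bbox" ([left, top, right, bottom] in pixels, round what is visible of it).
The state is a dict: "t": time; "joint_positions": joint angles; "qd": joint speeds; "tau": joint torques, N m; "ee_pos": TCP position; "eef_rot": TCP orientation; "contact_force": force on the tool from outside, world axes, zero at the start; "wrist_torque": the same for the moment, N m; "width": finger opening in m; "grasp_force": force on a finger pad.
Only numpy, scipy, OpenCV 4.12 (cv2) and the standard library are available. Lean on these libraries where they do the work, as an engineer would, in place of code of your own. Each camera call takes 0.05 s, during which the arm holds its last target. There are 200 camera calls.

## Working session

There is one attempt and no reset: what is moved stays moved. The work goes in short steps, Python scripts to look and compute and a tool call to move; the robot and the scene stay as the last step left them, time stands still between calls to the robot, and variables do not carry over. Pictures are saved under pics/ and viewed, at most 14 in all, crops included, and the job is handed in when it is done.

Besides the shell and the picture viewer there is one more tool, called after "Emit:" as name([rows], argument=value, ...), one row to a line, values as JSON. step_arm: Moves the arm, as the interface text tells. Its arguments: {"type":"object","properties":{"commands":{"type":"array"},"force":{"type":"number"}},"required":["commands"]}

```bash
mkdir -p pics; ls; cat > h.py <<'E'
import numpy as np, cv2
from station import sense, get_image, sign_off, cut_out
def ray(im,uv):
    K=np.array(im["intrinsics"]);k=im["k1"]
    d=np.array([(uv[0]-K[0,2])/K[0,0],(uv[1]-K[1,2])/K[1,1]])
    s=d.copy()
    for _ in range(30): s=d/(1+k*(s@s))
    R=np.array(im["orientation"]); return np.array(im["position"]),R@np.array([s[0],-s[1],-1])
def onplane(im,uv,z):
    p,r=ray(im,uv); return p+r*(z-p[2])/r[2]
def proj(im,P):
    R=np.array(im["orientation"]);c=R.T@(np.array(P)-np.array(im["position"]))
    s=np.array([c[0]/-c[2],-c[1]/-c[2]]);s=s*(1+im["k1"]*(s@s));K=np.array(im["intrinsics"])
    return np.array([K[0,0]*s[0]+K[0,2],K[1,1]*s[1]+K[1,2]])
def save(im,n): cv2.imwrite("pics/"+n,cv2.cvtColor(np.ascontiguousarray(im["pixels"]),cv2.COLOR_RGB2BGR))
def maskpts(im,m,z):
    c,_=cv2.findContours(m.astype(np.uint8),cv2.RETR_EXTERNAL,cv2.CHAIN_APPROX_NONE)
    c=max(c,key=cv2.contourArea)[:,0,:]
    return np.array([onplane(im,q,z)[:2] for q in c.astype(float)])
def rect(P):
    (c,s,a)=cv2.minAreaRect((P*1000).astype(np.float32)); return np.round(c,1),np.round(s,1),round(a,1)
E
python3 - <<'E'
from h import *
for n in("top","scene"):
    im=get_image(n);save(im,n+"0.png");print(n,im["position"],im["k1"],np.round(im["orientation"],2).tolist(),np.array(im["intrinsics"])[0])
s=sense();print({k:np.round(v,3).tolist() for k,v in s.items()})
E
```

```text
pics
top [ 0.48374884 -0.00505983  0.98988026] -0.06918049033565461 [[0.02, 1.0, -0.08], [-1.0, 0.01, -0.01], [-0.01, 0.08, 1.0]] [480.67029808   0.         319.25547478]
scene [1.19784944 0.11635548 0.91415708] -0.07470512862915228 [[-0.15, -0.78, 0.6], [0.99, -0.13, 0.08], [0.02, 0.61, 0.8]] [487.09887536   0.         322.69834281]
{'t': 0.1, 'joint_positions': [66.052, 23.596, -0.73, 91.499, 0.321, 64.992, -4.709], 'qd': [-0.036, -0.094, -0.005, -0.08, 0.027, -0.076, -0.009], 'tau': [0.004, -58.909, 0.645, -29.171, -0.054, 0.015, 0.0], 'ee_pos': [0.214, -0.587, 0.222], 'eef_rot': [[0.939, 0.343, -0.001], [0.343, -0.939, 0.001], [-0.0, -0.001, -1.0]], 'contact_force': [-0.201, 0.177, 0.159], 'wrist_torque': [-0.023, 0.001, -0.026], 'grasp_force': 0.0, 'width': 0.088}
```

View pics/top0.png

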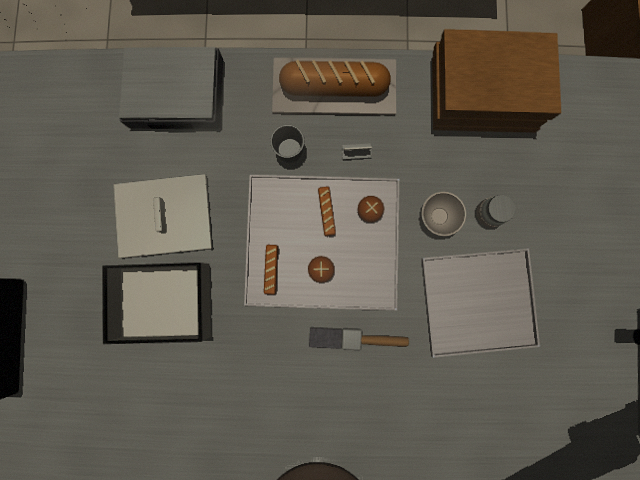

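View pics/scene0.png

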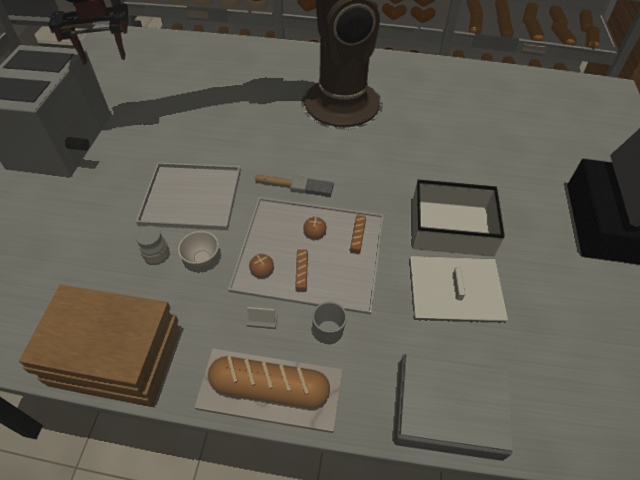

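Top view: the box is at (152,303), the lid at (163,216), the tray at (480,303). On the sheet are biscuits at (327,211) and (271,269) and rolls at (371,208) and (321,269), two of each. Next I'll measure them.

```bash
cat > m.py <<'E'
from h import *
import sys
top={"finger0":.026,"roll0":.019,"box":.079,"lid":.015,"tray":.016,"sheet":.010,"brush":.01,"jar":.075,"bowl":.045,"cup":.07,"tag":.048,"seal":.079}
# tops: finger on sheet floor 4 mm -> 28 mm
def meas(names,cams=("top","scene")):
    for c in cams:
        im=get_image(c)
        for n in names:
            z={"finger0":.028,"roll0":.021}.get(n,top[n])
            for d in cut_out(n,c):
                if d["p"]<.3: continue
                m=np.array(d["pixels"]);n_,l,st,_=cv2.connectedComponentsWithStats(m.astype(np.uint8))
                if n_<2: continue
                P=maskpts(im,m,z)
                print(c,n,round(d["p"],2),np.round(d["bbox"]).tolist(),"rect c,size,ang",*rect(P),"mean",np.round(P.mean(0)*1000,1))
if __name__=="__main__": meas(sys.argv[2:],sys.argv[1].split(","))
E
python3 m.py top,scene finger0 roll0 box lid tray sheet
python3 m.py top brush jar bowl cup tag
```

```text
top finger0 0.95 [316.0, 184.0, 335.0, 235.0] rect c,size,ang [618.1  -7.9] [101.5  27. ] 7.0 mean [617.4  -8. ]
top finger0 0.67 [337.0, 144.0, 373.0, 161.0] rect c,size,ang [741.7 -67.2] [32.7 60. ] 6.2 mean [741.4 -67. ]
top finger0 0.66 [265.0, 248.0, 278.0, 297.0] rect c,size,ang [498.3 102.5] [96.  26.1] 1.3 mean [498.2 101.8]
top roll0 0.96 [309.0, 260.0, 339.0, 285.0] rect c,size,ang [501.9   1.5] [52.3 52.4] 0.9 mean [501.4   1.2]
top roll0 0.84 [359.0, 194.0, 382.0, 222.0] rect c,size,ang [625.2 -98.3] [53.4 48.8] 0.5 mean [625.5 -97.7]
top box 0.85 [103.0, 264.0, 209.0, 347.0] rect c,size,ang [430.7 316.9] [152.1 210.9] 3.1 mean [431.4 317.6]
top box 0.55 [358.0, 194.0, 382.0, 222.0] rect c,size,ang [616.7 -92.7] [50.2 49.8] 0.5 mean [616.8 -92. ]
top lid 0.91 [117.0, 176.0, 213.0, 258.0] rect c,size,ang [606.9 333.2] [158.1 196.4] 7.0 mean [606.5 332. ]
top tray 0.62 [419.0, 248.0, 540.0, 358.0] rect c,size,ang [ 439.6 -322. ] [201.9 225.1] 5.9 mean [ 438.8 -322. ]
top sheet 0.83 [245.0, 173.0, 402.0, 313.0] rect c,size,ang [557.8   0.8] [312.6 271.5] 89.2 mean [5.575e+02
[... 1009 characters left out ...]
 115.1] 89.0 mean [495.5 103.4]
scene sheet 0.35 [136.0, 227.0, 170.0, 268.0] rect c,size,ang [ 606.4 -361.2] [118.   62.7] 36.5 mean [ 605.9 -360.6]
top brush 0.93 [311.0, 326.0, 407.0, 351.0] rect c,size,ang [362.7 -75.4] [197.8  42.9] 89.3 mean [362.6 -70.4]
top jar 0.73 [478.0, 197.0, 515.0, 230.0] rect c,size,ang [ 618.2 -333.8] [56.1 73.4] 19.0 mean [ 617.5 -333.1]
top bowl 0.6 [421.0, 191.0, 469.0, 236.0] rect c,size,ang [ 615.1 -239.3] [88.  86.3] 89.8 mean [ 615.3 -239.6]
top cup 0.87 [268.0, 125.0, 307.0, 163.0] rect c,size,ang [746.3  72.1] [69.1 77.2] 74.2 mean [747.   71.1]
top tag 0.74 [343.0, 144.0, 374.0, 157.0] rect c,size,ang [736.8 -67.1] [30.7 56.1] 0.9 mean [737.  -66.6]
```

```bash
cat > box.py <<'E'
from h import *
im=get_image("top");px=np.array(im["pixels"]).astype(int)
def tf(P,x,y,a): a=np.radians(a);return np.array([[x+p[0]*np.cos(a)-p[1]*np.sin(a),y+p[0]*np.sin(a)+p[1]*np.cos(a),p[2]] for p in P])
def rc(hx,hy,z): return [(-hx,-hy,z),(hx,-hy,z),(hx,hy,z),(-hx,hy,z)]
from scipy.optimize import minimize
g=px.mean(2); g=cv2.GaussianBlur(g.astype(np.float32),(3,3),0)
def edge(px3,n=40):
    return np.concatenate([a+(b-a)*np.linspace(.05,.95,n)[:,None] for a,b in zip(px3,np.roll(px3,-1,0))])
def sample(P):
    q=np.array([proj(im,p) for p in P]);return cv2.remap(g,q[:,0].astype(np.float32).reshape(-1,1),q[:,1].astype(np.float32).reshape(-1,1),cv2.INTER_LINEAR)[:,0]
def cost(v):  # black ring inside, brighter just outside
    f=lambda hx,hy:np.minimum(sample(edge(tf(rc(hx,hy,.079),*v))),60).mean()
    return f(.0725,.0925)+f(.0735,.0935)+f(.0715,.0915)-.6*f(.0785,.0985)
best=min((minimize(cost,[.425+i*.005,.322+j*.005,3+k],method="Nelder-Mead",options=dict(initial_simplex=[[.425+i*.005+a,.322+j*.005+b,3+k+c] for a,b,c in((0,0,0),(.005,0,0),(0,.005,0),(0,0,2))])) for i in(-1,0,1) for j in(-1,0,1) for k in(-3,0,3)),key=lambda r:r.fun)
v=best.x;print(v,best.fun)
o=np.ascontiguousarray(px.astype(np.uint8)[:,:,::-1]);o=cv2.resize(o,None,fx=4,fy=4,interpolation=cv2.INTER_CUBIC)
def draw(P,col): cv2.polylines(o,[np.array([(proj(im,p)+.5)*4 for p in P]).astype(np.int32)],True,col,1)
draw(tf(rc(.075,.095,.079),*v),(0,255,0));draw(tf(rc(.07,.09,.079),*v),(0,255,255))
lid=(.607,.333,7);draw(tf(rc(.078,.098,.015),*lid),(0,0,255));draw(tf(rc(.035,.007,.041),*lid),(255,0,255))
cv2.imwrite("pics/box1.png",o[660:1420,380:900][:, :]*1) 
c=o[660:1420,380:900];cv2.imwrite("pics/box1.png",cv2.resize(np.clip(c*1.0*1.8,0,255).astype(np.uint8),(410,600)))
E
python3 box.py
```

```text
[0.43081551 0.32278754 2.84064568] 13.278095245361328
```

View pics/box1.png

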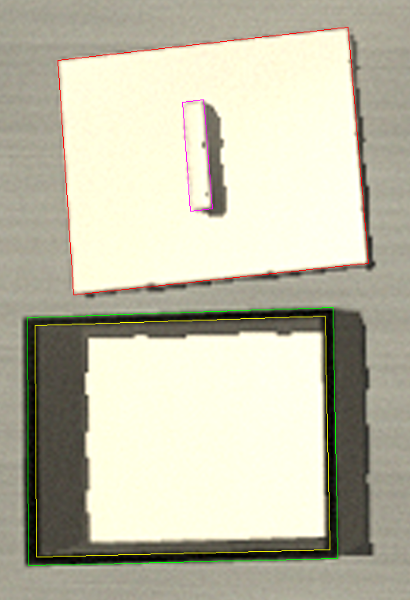

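Emit:
step_arm([
  [0.9,4,0,0,0,0,7],
  [0.9,4,0,0,0,0,7],
  [0.9,4,0,0,0,0,0],
  [0.9,4,0,0,0,0,0],
  [0.9,4,0,0,0,0,0],
  [0.9,4,0,0,0,0,0],
], force=8)

```text
t: 1.75
ee_pos: [0.4514, -0.5473, 0.2227]
eef_rot: [[0.994, 0.105, 0.0], [0.105, -0.994, -0.0], [0.0, 0.0, -1.0]]
contact_force: [0.6, -0.2, 0.0]
width: 0.0792
grasp_force: 0.0
```

The overlays match. Box pose is (0.431, 0.323, 2.8°) and lid pose is (0.607, 0.333, 7°). In the crop the green and yellow seal lines and the red plate line lie on their edges. Next is the roll at (0.626, -0.098).

Emit:
step_arm([
  [0.9,0,0,0,0,0,6],
  [0.9,1.6,-4.1,0,0,0,0],
  [0.9,1.6,-4.1,0,0,0,0],
  [0.9,1.6,-4.1,0,0,0,0],
  [0.9,1.6,-4.1,0,0,0,0],
  [0.9,1.6,-4.1,0,0,0,0],
  [0.9,1.6,-4.1,0,0,0,0],
  [0.9,1.6,-4.1,0,0,0,0],
  [0.9,1.6,-4.1,0,0,0,0],
  [0.9,1.6,-4.1,0,0,0,0],
  [0.9,1.6,-4.1,0,0,0,0],
  [0.9,1.4,-4.1,0,0,0,0],
])

```text
t: 2.95
ee_pos: [0.6241, -0.0947, 0.2228]
eef_rot: [[1.0, 0.001, 0.0], [0.001, -1.0, -0.0], [0.0, 0.0, -1.0]]
contact_force: [0.9, -0.8, 0.0]
width: 0.0792
grasp_force: 0.0
```

Emit:
step_arm([
  [0.9,0,0,4,0,0,0],
  [0.9,0,0,4,0,0,0],
  [0.9,0,0,4,0,0,0],
  [0.9,0,0,0,0,0,0],
  [0.9,0,0,0,0,0,0],
])

```text
t: 3.45
ee_pos: [0.6235, -0.0965, 0.103]
eef_rot: [[1.0, 0.001, -0.001], [0.001, -1.0, 0.0], [-0.001, -0.0, -1.0]]
contact_force: [0.1, 0.1, 0.1]
width: 0.0786
grasp_force: 0.0
```

Emit:
step_arm([
  [0.9,0.2,0.1,3,0,0,0],
  [0.9,0,0,3,0,0,0],
  [0.9,0,0,2,0,0,0],
  [0.9,0,0,1.2,0,0,0],
  [0.9,0,0,0,0,0,0],
  [0.4,0,0,0,0,0,0],
  [0.4,0,0,0,0,0,0],
  [0.4,0,0,0,0,0,0],
  [0.4,0,0,0,0,0,0],
  [0.4,0,0,0,0,0,0],
  [0.4,0,0,0,0,0,0],
  [0.4,0,0,0,0,0,0],
], force=7)

```text
t: 4.65
ee_pos: [0.6262, -0.0975, 0.0117]
eef_rot: [[1.0, 0.001, 0.001], [0.001, -1.0, -0.0], [0.001, 0.0, -1.0]]
contact_force: [-1.6, -0.2, 6.4]
width: 0.0535
grasp_force: 7.0
```

Emit:
step_arm([
  [0.4,0,0,-1,0,0,0],
  [0.4,0,0,-3,0,0,0],
  [0.4,0,0,-3,0,0,0],
  [0.4,0,0,-3,0,0,0],
  [0.4,-2,3.5,-1,0,0,0],
  [0.4,-2.5,3.8,0,0,0,0],
  [0.4,-2.5,3.8,0,0,0,0],
  [0.4,-2.5,3.8,0,0,0,0],
  [0.4,-2.5,3.8,0,0,0,0],
  [0.4,-2.5,3.8,0,0,0,0],
  [0.4,0,0,0,0,0,0],
  [0.4,0,0,0,0,0,0],
])

```text
t: 5.85
ee_pos: [0.4798, -0.3237, 0.1211]
eef_rot: [[1.0, -0.002, 0.0], [-0.002, -1.0, -0.0], [0.0, 0.0, -1.0]]
contact_force: [0.7, 0.6, -0.0]
width: 0.0539
grasp_force: 7.0
```

Emit:
step_arm([
  [0.4,0,0,3,0,0,0],
  [0.4,0,0,3,0,0,0],
  [0.4,0,0,2.5,0,0,0],
  [0.4,0,0,1.5,0,0,0],
  [0.4,0,0,0.6,0,0,0],
  [0.4,0,0,0.2,0,0,0],
  [0.4,0,0,0,0,0,0],
])

```text
t: 6.55
ee_pos: [0.4815, -0.3225, 0.0134]
eef_rot: [[1.0, 0.001, 0.001], [0.001, -1.0, -0.0], [0.001, 0.0, -1.0]]
contact_force: [0.4, 0.2, -0.5]
width: 0.0538
grasp_force: 7.0
```

Emit:
step_arm([
  [0.8,0,0,0,0,0,0],
  [0.8,0,0,0,0,0,0],
  [0.8,0,0,0,0,0,0],
  [0.8,0,0,0,0,0,0],
  [0.9,0,0,-2,0,0,0],
  [0.9,0,0,-4,0,0,0],
  [0.9,0,0,-4,0,0,0],
  [0.9,0,-4,-1,0,0,0],
  [0.9,0,-4,0,0,0,0],
  [0.9,0,-4,0,0,0,0],
  [0.9,0,-4,0,0,0,0],
  [0.9,0,0,0,0,0,0],
])

```text
t: 7.75
ee_pos: [0.4809, -0.1567, 0.123]
eef_rot: [[1.0, 0.008, 0.0], [0.008, -1.0, 0.002], [0.0, -0.002, -1.0]]
contact_force: [0.5, -1.4, -0.4]
width: 0.0791
grasp_force: 0.0
```

```bash
python3 m.py top finger0 roll0; python3 -c "
from h import *
print(sense()['ee_pos'])"
```

```text
top finger0 0.88 [317.0, 186.0, 338.0, 235.0] rect c,size,ang [618.5  -8. ] [100.1  24.5] 8.8 mean [617.8  -8.3]
top finger0 0.55 [265.0, 245.0, 276.0, 294.0] rect c,size,ang [499.2 102.2] [25.4 98.6] 88.5 mean [499.1 102.3]
top finger0 0.52 [478.0, 194.0, 518.0, 230.0] rect c,size,ang [ 625.6 -349.8] [62.5 81.2] 26.0 mean [ 624.9 -350.4]
top roll0 0.89 [308.0, 258.0, 338.0, 284.0] rect c,size,ang [500.4   1. ] [51.2 52.6] 45.9 mean [500.6   1.1]
[ 0.48067947 -0.16311814  0.12290466]
```

Emit:
step_arm([
  [0.9,1.1,-4.1,0,0,0,0],
  [0.9,1,-4.1,0,0,0,0],
  [0.9,0,-4.1,0,0,0,0],
  [0.9,0,-4.1,0,0,0,0],
  [0.9,0,0,0,0,0,0],
  [0.9,0,0,0,0,0,0],
])

```text
t: 8.5
ee_pos: [0.5018, 0.0008, 0.1226]
eef_rot: [[1.0, 0.001, -0.0], [0.001, -1.0, -0.0], [-0.0, 0.0, -1.0]]
contact_force: [-1.2, -0.7, -0.0]
width: 0.079
grasp_force: 0.0
```

Emit:
step_arm([
  [0.9,0,0,4,0,0,0],
  [0.9,0,0,3,0,0,0],
  [0.9,0,0,3,0,0,0],
  [0.9,0,0,1.1,0,0,0],
  [0.9,0,0,0,0,0,0],
  [0.4,0,0,0,0,0,0],
  [0.4,0,0,0,0,0,0],
  [0.4,0,0,0,0,0,0],
  [0.4,0,0,0,0,0,0],
  [0.4,0,0,0,0,0,0],
  [0.4,0,0,0,0,0,0],
  [0.4,0,0,0,0,0,0],
])

```text
t: 9.7
ee_pos: [0.5022, 0.0014, 0.0126]
eef_rot: [[1.0, 0.001, 0.002], [0.001, -1.0, -0.0], [0.002, 0.0, -1.0]]
contact_force: [-0.9, 0.0, 7.8]
width: 0.0538
grasp_force: 7.0
```

Emit:
step_arm([
  [0.4,0,0,-1,0,0,0],
  [0.4,0,0,-3,0,0,0],
  [0.4,0,0,-3,0,0,0],
  [0.4,0,0,-4,0,0,0],
  [0.4,-1.3,4,0,0,0,0],
  [0.4,-1.3,4,0,0,0,0],
  [0.4,-1.3,4,0,0,0,0],
  [0.4,-1.3,4,0,0,0,0],
  [0.4,-1.3,4,0,0,0,0],
  [0.4,-1.3,4,0,0,0,0],
  [0.4,-1.3,4,0,0,0,0],
  [0.4,-1.1,3.6,0,0,0,0],
])

```text
t: 10.9
ee_pos: [0.3986, -0.3164, 0.1224]
eef_rot: [[1.0, 0.0, 0.0], [0.0, -1.0, -0.0], [0.0, 0.0, -1.0]]
contact_force: [0.5, 0.2, -0.9]
width: 0.0539
grasp_force: 7.0
```

Emit:
step_arm([
  [0.4,0,0,0,0,0,0],
  [0.4,0,0,0,0,0,0],
  [0.4,0,0,3,0,0,0],
  [0.4,0,0,3,0,0,0],
  [0.4,0,0,2,0,0,0],
  [0.4,0,0,1.5,0,0,0],
  [0.4,0,0,1,0,0,0],
  [0.4,0,0,0,0,0,0],
  [0.4,0,0,0,0,0,0],
])

```text
t: 11.8
ee_pos: [0.4002, -0.3141, 0.0171]
eef_rot: [[1.0, 0.002, 0.0], [0.002, -1.0, 0.0], [0.0, -0.0, -1.0]]
contact_force: [0.5, -0.5, -0.5]
width: 0.0537
grasp_force: 7.0
```

Emit:
step_arm([
  [0.4,0,0,0.4,0,0,0],
  [0.4,0,0,0,0,0,0],
  [0.8,0,0,0,0,0,0],
  [0.8,0,0,0,0,0,0],
  [0.8,0,0,0,0,0,0],
  [0.8,0,0,0,0,0,0],
  [0.8,0,0,-2,0,0,0],
  [0.8,0,0,-4,0,0,0],
  [0.8,0,0,-4,0,0,0],
  [0.7,2.5,-3.5,0,0,0,0],
  [0.7,2.5,-3.5,0,0,0,0],
  [0.7,0,0,0,0,0,0],
])

```text
t: 13.0
ee_pos: [0.4534, -0.2393, 0.1133]
eef_rot: [[1.0, 0.008, 0.003], [0.008, -1.0, 0.002], [0.003, -0.002, -1.0]]
contact_force: [0.4, -0.0, 0.2]
width: 0.0615
grasp_force: 0.0
```

```bash
python3 m.py top finger0 roll0; python3 -c "
from h import *
print(sense()['ee_pos']);im=get_image('scene');save(im,'s2.png')"
```

```text
top finger0 0.87 [262.0, 244.0, 278.0, 297.0] rect c,size,ang [499.3 103. ] [27.4 98.8] 88.5 mean [498.7 102.2]
top finger0 0.7 [317.0, 186.0, 336.0, 235.0] rect c,size,ang [619.1  -7.8] [99.1 25.1] 7.4 mean [618.4  -8. ]
top roll0 0.5 [468.0, 270.0, 483.0, 278.0] rect c,size,ang [ 497.1 -310.7] [13.5 35.8] 26.7 mean [ 497.  -311.1]
[ 0.44915412 -0.24487578  0.11249793]
```

View pics/s2.png

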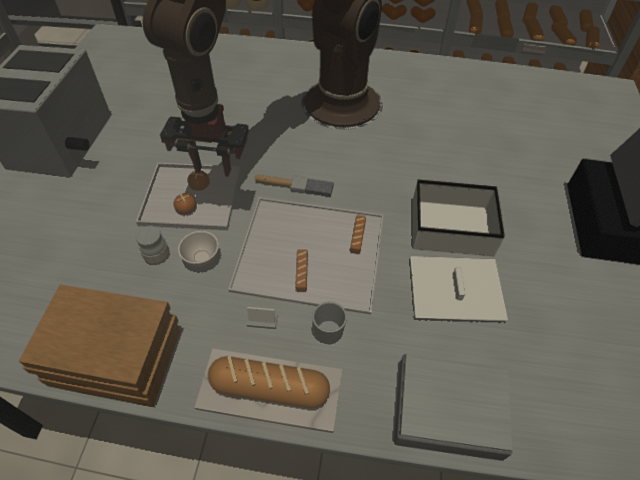

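The scene view shows both rolls in the tray at (185,204) and (199,180), with the biscuits where they were at (302,270) and (358,233). Now the far biscuit.

Emit:
step_arm([
  [0.65,2.8,-3.9,0,0,0,0],
  [0.65,2.8,-3.9,0,0,0,0],
  [0.65,2.8,-3.9,0,0,0,0],
  [0.65,2.8,-4,0,0,0,0],
  [0.65,2.8,-4,0,0,0,0],
  [0.65,2.9,-4,0,0,0,0],
  [0.65,0,0,0,0,0,-7.5],
  [0.65,0,0,0,0,0,0],
  [0.65,0,0,0,0,0,0],
  [0.65,0,0,3,0,0,0],
  [0.65,0,0,0,0,0,0],
])

```text
t: 14.3
ee_pos: [0.6156, -0.0103, 0.0798]
eef_rot: [[0.992, 0.126, -0.006], [0.126, -0.992, -0.001], [-0.006, 0.001, -1.0]]
contact_force: [0.3, 1.1, -0.3]
width: 0.0572
grasp_force: 0.0
```

Emit:
step_arm([
  [0.65,0.3,0,3,0,0,0],
  [0.65,0,0,3,0,0,0],
  [0.65,0,0,1,0,0,0],
  [0.65,0,0,0,0,0,0],
  [0.1,0,0,0,0,0,0],
  [0.1,0,0,0,0,0,0],
  [0.1,0,0,0,0,0,0],
  [0.1,0,0,0,0,0,0],
  [0.1,0,0,0,0,0,0],
  [0.1,0,0,0,0,0,0],
  [0.1,0,0,0,0,0,0],
  [0.1,0,0,0,0,0,0],
])

```text
t: 15.5
ee_pos: [0.6218, -0.0071, 0.0133]
eef_rot: [[0.991, 0.131, 0.001], [0.131, -0.991, -0.0], [0.001, 0.0, -1.0]]
contact_force: [-2.2, -0.4, 5.4]
width: 0.0241
grasp_force: 7.0
```

Emit:
step_arm([
  [0.1,0,0,-1,0,0,0],
  [0.1,0,0,-3,0,0,0],
  [0.1,0,0,-4,0,0,0],
  [0.1,0,0,-4,0,0,0],
  [0.1,0,0,-1.5,0,0,7.5],
  [0.1,-1.9,-3.7,0,0,0,0],
  [0.1,-1.9,-3.7,0,0,0,0],
  [0.1,-1.9,-3.7,0,0,0,0],
  [0.1,-1.9,-3.7,0,0,0,0],
  [0.1,-1.9,-3.7,0,0,0,0],
  [0.1,-1.9,-3.7,0,0,0,0],
  [0.1,-1.9,-3.7,0,0,0,0],
])

```text
t: 16.7
ee_pos: [0.4872, 0.2532, 0.1482]
eef_rot: [[1.0, 0.001, 0.0], [0.001, -1.0, 0.0], [0.0, -0.0, -1.0]]
contact_force: [0.7, 1.1, -0.5]
width: 0.024
grasp_force: 6.9
```

Emit:
step_arm([
  [0.1,-1.9,-3.7,0,0,0,0],
  [0.1,-1.9,-3.7,0,0,0,0],
  [0.1,-1.9,-3.7,0,0,0,0],
  [0.1,0,0,0,0,0,0],
  [0.1,0,0,0,0,0,0],
  [0.1,0,0,0,0,0,0],
])

```text
t: 17.3
ee_pos: [0.4319, 0.3615, 0.1477]
eef_rot: [[1.0, -0.001, 0.0], [-0.001, -1.0, -0.001], [0.0, 0.001, -1.0]]
contact_force: [-0.3, -0.2, -0.4]
width: 0.0244
grasp_force: 6.9
```

Emit:
step_arm([
  [0.1,0,-0.4,3,0,0,0],
  [0.1,0,0,3,0,0,0],
  [0.1,0,0,3,0,0,0],
  [0.1,0,0,2,0,0,0],
  [0.1,0,0,1.5,0,0,0],
  [0.1,0,0,0.4,0,0,0],
  [0.1,0,0,0,0,0,0],
  [0.1,0,0,0,0,0,0],
])

```text
t: 18.1
ee_pos: [0.4319, 0.3671, 0.0196]
eef_rot: [[1.0, 0.0, 0.001], [0.0, -1.0, 0.001], [0.001, -0.001, -1.0]]
contact_force: [-0.7, -0.2, -0.3]
width: 0.0238
grasp_force: 6.9
```

Emit:
step_arm([
  [0.1,0,0,0.3,0,0,0],
  [0.1,0,0,0.1,0,0,0],
  [0.1,0,0,0,0,0,0],
])

```text
t: 18.4
ee_pos: [0.4312, 0.3669, 0.0149]
eef_rot: [[1.0, 0.001, 0.0], [0.001, -1.0, 0.0], [0.0, -0.0, -1.0]]
contact_force: [-1.0, -0.5, -1.4]
width: 0.024
grasp_force: 6.9
```

Emit:
step_arm([
  [0.45,0,0,0,0,0,0],
  [0.45,0,0,0,0,0,0],
  [0.45,0,0,0,0,0,0],
  [0.45,0,0,0,0,0,0],
  [0.45,0,0,-2,0,0,0],
  [0.45,0,0,-4,0,0,0],
  [0.45,0,0,-4,0,0,0],
  [0.45,0,0,-3,0,0,0],
  [0.6,1.7,4,0,0,0,0],
  [0.6,1.7,4,0,0,0,0],
  [0.6,1.7,4,0,0,0,0],
  [0.6,1.7,4,0,0,0,0],
])

```text
t: 19.6
ee_pos: [0.4997, 0.2053, 0.1449]
eef_rot: [[1.0, 0.001, 0.001], [0.001, -1.0, 0.0], [0.001, -0.0, -1.0]]
contact_force: [0.3, 0.8, -0.6]
width: 0.0527
grasp_force: 0.0
```

```bash
python3 m.py top,scene finger0 roll0; python3 -c "
from h import *
print(sense()['ee_pos'])"
```

```text
top finger0 0.82 [262.0, 248.0, 279.0, 296.0] rect c,size,ang [500.3 102.5] [ 26.8 100.6] 88.7 mean [500.5 102.2]
top finger0 0.67 [244.0, 174.0, 403.0, 311.0] rect c,size,ang [5.567e+02 2.000e-01] [307.3 268.1] 88.8 mean [556.  -0.]
top roll0 0.7 [181.0, 265.0, 208.0, 341.0] rect c,size,ang [410.2 254.1] [114.4  57.2] 1.7 mean [410.8 248.9]
top roll0 0.64 [465.0, 271.0, 493.0, 295.0] rect c,size,ang [ 482.2 -322.8] [52.4 55.3] 0.6 mean [ 481.9 -322.6]
scene finger0 0.71 [350.0, 215.0, 368.0, 253.0] rect c,size,ang [509.5 103.2] [ 29.8 115.1] 87.1 mean [511.4 103.4]
scene finger0 0.6 [460.0, 206.0, 477.0, 231.0] rect c,size,ang [419.3 364.1] [72.6 28.8] 2.8 mean [421.2 364.2]
scene roll0 0.71 [186.0, 171.0, 212.0, 191.0] rect c,size,ang [ 402.2 -312.9] [73.2 54.5] 31.6 mean [ 401.8 -313. ]
scene roll0 0.62 [173.0, 193.0, 198.0, 212.0] rect c,size,ang [ 483.5 -321.7] [66.8 50.5] 35.1 mean [ 484.3 -321.3]
[0.49870585 0.20819825 0.14467913]
```

Emit:
step_arm([
  [0.6,0,3.5,0,0,0,0],
  [0.6,0,3.5,0,0,0,0],
  [0.6,0,3.5,0,0,0,0],
  [0.6,0,0,3,0,0,-1.5],
  [0.6,0,0,3,0,0,0],
  [0.6,0,0,0,0,0,0],
  [0.6,0,0,0,0,0,0],
])

```text
t: 20.6
ee_pos: [0.4989, 0.1034, 0.0848]
eef_rot: [[1.0, 0.029, -0.001], [0.029, -1.0, 0.0], [-0.001, -0.0, -1.0]]
contact_force: [0.6, 0.7, 0.2]
width: 0.0525
grasp_force: 0.0
```

Emit:
step_arm([
  [0.6,0,0,3,0,0,0],
  [0.6,0,0,3,0,0,0],
  [0.6,0,0,1.3,0,0,0],
  [0.6,0,0,0,0,0,0],
  [0.1,0,0,0,0,0,0],
  [0.1,0,0,0,0,0,0],
  [0.1,0,0,0,0,0,0],
  [0.1,0,0,0,0,0,0],
  [0.1,0,0,0,0,0,0],
  [0.1,0,0,0,0,0,0],
  [0.1,0,0,0,0,0,0],
])

```text
t: 21.7
ee_pos: [0.4999, 0.102, 0.0125]
eef_rot: [[1.0, 0.027, 0.001], [0.027, -1.0, 0.0], [0.001, -0.0, -1.0]]
contact_force: [-1.1, -1.0, 7.8]
width: 0.0242
grasp_force: 6.9
```

Emit:
step_arm([
  [0.1,0,0,-1,0,0,0],
  [0.1,0,0,-3,0,0,0],
  [0.1,0,0,-4,0,0,0],
  [0.1,0,0,-4,0,0,0],
  [0.1,0,0,-1.5,0,0,1.5],
  [0.1,-1.4,-3.5,0,0,0,0],
  [0.1,-1.4,-3.5,0,0,0,0],
  [0.1,-1.4,-3.5,0,0,0,0],
  [0.1,-1.3,-3.5,0,0,0,0],
  [0.1,-1.3,-3.5,0,0,0,0],
  [0.1,0,0,0,0,0,0],
  [0.1,0,0,0,0,0,0],
])

```text
t: 22.9
ee_pos: [0.4307, 0.2773, 0.147]
eef_rot: [[1.0, 0.003, -0.0], [0.003, -1.0, -0.0], [-0.0, 0.0, -1.0]]
contact_force: [0.5, -0.3, 0.3]
width: 0.0244
grasp_force: 6.8
```

Target z is about 0.014.

Emit:
step_arm([
  [0.1,0,0,3,0,0,0],
  [0.1,0,0,3,0,0,0],
  [0.1,0,0,3,0,0,0],
  [0.1,0,0,2,0,0,0],
  [0.1,0,0,1.5,0,0,0],
  [0.1,0,0,0.5,0,0,0],
  [0.1,0,0,0,0,0,0],
  [0.1,0,0,0.2,0,0,0],
  [0.1,0,0,0,0,0,0],
  [0.1,0,0,0,0,0,0],
])

```text
t: 23.9
ee_pos: [0.4316, 0.2769, 0.0153]
eef_rot: [[1.0, 0.001, 0.001], [0.001, -1.0, 0.001], [0.001, -0.001, -1.0]]
contact_force: [-0.8, -0.3, -1.1]
width: 0.0243
grasp_force: 6.8
```

Emit:
step_arm([
  [0.1,0,0,0.1,0,0,0],
  [0.45,0,0,0,0,0,0],
  [0.45,0,0,0,0,0,0],
  [0.45,0,0,0,0,0,0],
  [0.45,0,0,0,0,0,0],
  [0.45,0,0,-2,0,0,0],
  [0.45,0,0,-4,0,0,0],
  [0.45,0,0,-4,0,0,0],
  [0.45,0,0,-3,0,0,0],
  [0.45,4,4,0,0,0,0],
  [0.45,4,4,0,0,0,0],
  [0.45,4,4,0,0,0,0],
])

```text
t: 25.1
ee_pos: [0.5385, 0.1698, 0.1444]
eef_rot: [[1.0, 0.002, 0.001], [0.002, -1.0, 0.0], [0.001, -0.0, -1.0]]
contact_force: [0.9, -0.4, -0.1]
width: 0.0396
grasp_force: 0.0
```

```bash
python3 m.py top lid finger0 roll0;python3 -c "
from h import *
print(sense()['ee_pos']);save(get_image('top'),'t3.png')"
```

```text
top lid 0.67 [111.0, 176.0, 210.0, 200.0] rect c,size,ang [673.4 249.3] [58.2 28.5] 39.7 mean [672.4 252.5]
top roll0 0.9 [463.0, 310.0, 492.0, 336.0] rect c,size,ang [ 398.3 -314.1] [57.  53.6] 81.2 mean [ 398.5 -313.8]
top roll0 0.64 [468.0, 264.0, 494.0, 294.0] rect c,size,ang [ 482.2 -322.8] [52.4 55.4] 0.6 mean [ 481.5 -322.2]
[0.53767262 0.16964553 0.14326036]
```

View pics/t3.png

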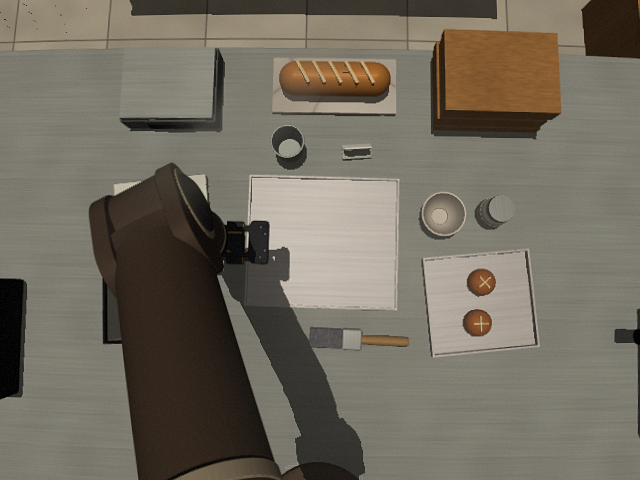

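The sheet is empty, and both rolls sit in the tray at (481,282) and (478,323). The arm hides the box. Now I go to the lid.

Emit:
step_arm([
  [0.5,1.7,-4.1,0,0,0,0],
  [0.5,1.7,-4.1,0,0,0,0],
  [0.5,1.7,-4.1,0,0,0,0],
  [0.5,1.8,-4,0,0,0,-7],
  [0.5,0,0,0,0,0,0],
  [0.5,0,0,3,0,0,0],
  [0.5,0,0,3,0,0,0],
  [0.5,0,0,0,0,0,0],
  [0.5,0,0,0,0,0,0],
])

```text
t: 26.25
ee_pos: [0.605, 0.3347, 0.0838]
eef_rot: [[0.992, 0.124, -0.001], [0.124, -0.992, -0.0], [-0.001, 0.0, -1.0]]
contact_force: [-0.1, 1.0, 0.4]
width: 0.0438
grasp_force: 0.0
```

```bash
python3 m.py scene finger0 lid;python3 -c "
from h import *
print(sense()['ee_pos']);im=get_image('scene');save(im,'s4.png');a=cv2.imread('pics/s4.png')[140:380,340:580];cv2.imwrite('pics/s4c.png',cv2.resize(a,(600,600),interpolation=cv2.INTER_CUBIC))"
```

```text
scene finger0 0.74 [426.0, 206.0, 440.0, 226.0] rect c,size,ang [421.5 277.8] [68.7 24. ] 0.5 mean [419.  275.9]
scene lid 0.64 [409.0, 254.0, 503.0, 324.0] rect c,size,ang [609.1 332.9] [159.9 197.4] 7.3 mean [605.9 335.9]
[0.60686799 0.33480163 0.0857853 ]
```

View pics/s4c.png

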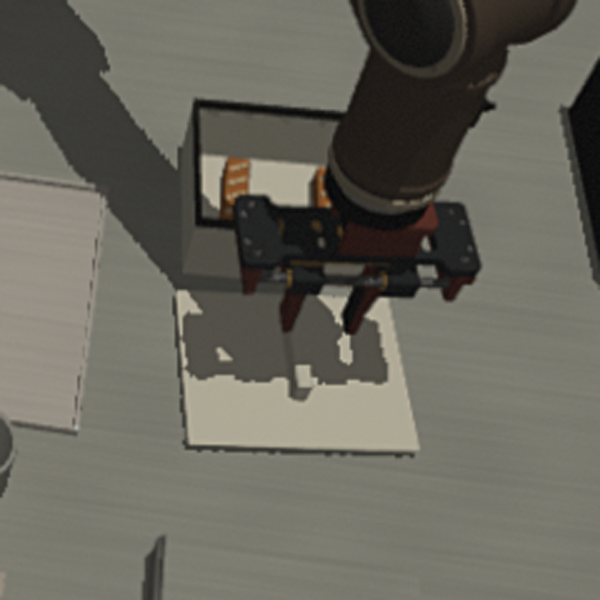

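Both biscuits lie in the box, at crop positions (236,187) and (322,187), and the gripper is over the ridge. I'll grip the lid.

Emit:
step_arm([
  [0.5,0,0,3,0,0,0],
  [0.5,0,0,2,0,0,0],
  [0.5,0,0,1.1,0,0,0],
  [0.5,0,0,0,0,0,0],
  [0,0,0,0,0,0,0],
  [0,0,0,0,0,0,0],
  [0,0,0,0,0,0,0],
  [0,0,0,0,0,0,0],
  [0,0,0,0,0,0,0],
  [0,0,0,0,0,0,0],
  [0,0,0,0,0,0,0],
  [0,0,0,0,0,0,0],
], force=35)

```text
t: 27.65
ee_pos: [0.6067, 0.3338, 0.0234]
eef_rot: [[0.992, 0.122, 0.001], [0.122, -0.992, 0.0], [0.001, 0.0, -1.0]]
contact_force: [-0.9, -1.5, 6.4]
width: 0.0137
grasp_force: 35.0
```

Emit:
step_arm([
  [0,0,0,-1,0,0,0],
  [0,0,0,-3,0,0,0],
  [0,0,0,-3,0,0,0],
  [0,0,0,-4,0,0,0],
  [0,0,0,-1,0,0,7],
  [0,-3,0.2,0,0,0,0],
  [0,-3,0.2,0,0,0,0],
  [0,-3,0.2,0,0,0,0],
  [0,-3,0.2,0,0,0,0],
  [0,-3,0.2,0,0,0,0],
  [0,-2.6,0,0,0,0,-2.8],
  [0,0,0,0,0,0,0],
])

```text
t: 28.85
ee_pos: [0.4264, 0.3242, 0.143]
eef_rot: [[0.998, 0.055, -0.002], [0.055, -0.998, -0.0], [-0.002, 0.0, -1.0]]
contact_force: [1.3, -0.6, -1.8]
width: 0.0138
grasp_force: 35.0
```

Emit:
step_arm([
  [0,0,0,0,0,0,0],
  [0,0,0,0,0,0,0],
])

```text
t: 29.05
ee_pos: [0.4312, 0.3237, 0.1429]
eef_rot: [[0.999, 0.048, 0.001], [0.048, -0.999, 0.0], [0.001, -0.0, -1.0]]
contact_force: [-0.0, 0.4, -1.4]
width: 0.0138
grasp_force: 35.0
```

```bash
python3 -c "
from h import *
s=sense();p=s['ee_pos'];print(p,np.round(s['eef_rot'],4).tolist(),s['contact_force'])
im=get_image('scene')
def tf(P,x,y,a): a=np.radians(a);return [[x+q[0]*np.cos(a)-q[1]*np.sin(a),y+q[0]*np.sin(a)+q[1]*np.cos(a),q[2]] for q in P]
rc=lambda hx,hy,z:[(-hx,-hy,z),(hx,-hy,z),(hx,hy,z),(-hx,hy,z)]
o=cv2.resize(np.ascontiguousarray(im['pixels'][:,:,::-1]),None,fx=4,fy=4,interpolation=cv2.INTER_CUBIC)
yaw=np.degrees(np.arctan2(s['eef_rot'][1][0],s['eef_rot'][0][0]))
for P,c in((tf(rc(.078,.098,p[2]-.0234+.015),p[0],p[1]-.0005,yaw),(0,0,255)),(tf(rc(.075,.095,.079),.431,.323,2.8),(0,255,0))):
  cv2.polylines(o,[np.array([(proj(im,q)+.5)*4 for q in P]).astype(np.int32)],True,c,2)
cv2.imwrite('pics/s5.png',o[480:1080,1500:2200])"
```

```text
[0.43120857 0.32370384 0.14288997] [[0.9988, 0.0484, 0.0007], [0.0484, -0.9988, 0.0003], [0.0007, -0.0003, -1.0]] [-0.03769239  0.40561841 -1.42606261]
```

View pics/s5.png

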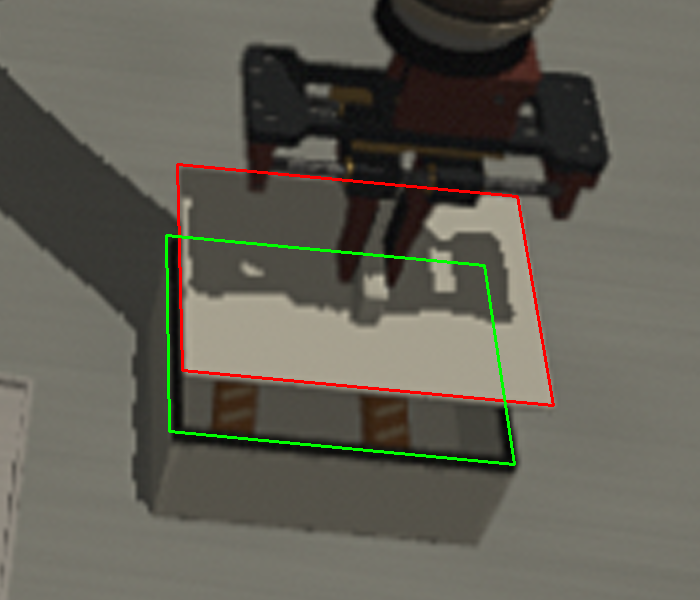

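The red model line fits the held lid, and the green line fits the seal, so they are aligned. Lowering.

Emit:
step_arm([
  [0,0,0,2,0,0,0],
  [0,0,0,1.2,0,0,0],
  [0,0,0,0.8,0,0,0],
  [0,0,0,0.5,0,0,0],
  [0,0,0,0.4,0,0,0],
  [0,0,0,0,0,0,0],
  [0,0,0,0,0,0,0],
])

```text
t: 29.8
ee_pos: [0.4304, 0.3239, 0.0939]
eef_rot: [[0.999, 0.05, 0.0], [0.05, -0.999, 0.0], [0.0, -0.0, -1.0]]
contact_force: [-0.9, -0.4, -2.1]
width: 0.0138
grasp_force: 35.0
```

Emit:
step_arm([
  [0,0,0,0.3,0,0,0],
  [0,0,0,0.3,0,0,0],
  [0,0,0,0.3,0,0,0],
  [0,0,0,0.2,0,0,0],
  [0,0,0,0,0,0,0],
  [0,0,0,0,0,0,0],
], force=50)

```text
t: 30.4
ee_pos: [0.4307, 0.3242, 0.0842]
eef_rot: [[0.999, 0.05, 0.002], [0.05, -0.999, 0.001], [0.002, -0.001, -1.0]]
contact_force: [-2.4, -3.2, 12.0]
width: 0.0141
grasp_force: 50.0
```

Emit:
step_arm([
  [0,0,0,0.2,0,0,0],
  [0,0,0,0.1,0,0,0],
  [0,0,0,0,0,0,0],
])

```text
t: 30.7
ee_pos: [0.4309, 0.3242, 0.084]
eef_rot: [[0.999, 0.049, 0.003], [0.049, -0.999, 0.001], [0.003, -0.001, -1.0]]
contact_force: [-10.8, -9.7, 40.7]
width: 0.0135
grasp_force: 50.0
```

There's a hard stop at 40 N with no further travel, so the lid is home. Unload, release and retreat.

Emit:
step_arm([
  [0,0,0,-0.3,0,0,0],
  [0,0,0,0,0,0,0],
  [0.5,0,0,0,0,0,0],
  [0.5,0,0,0,0,0,0],
  [0.5,0,0,0,0,0,0],
  [0.5,0,0,0,0,0,0],
  [0.5,0,0,-2,0,0,0],
  [0.5,0,0,-4,0,0,0],
  [0.5,0,0,-4,0,0,0],
  [0.5,0,4,-3,0,0,0],
  [0.5,0,4,0,0,0,0],
  [0.5,0,4,0,0,0,0],
])

```text
t: 31.9
ee_pos: [0.4365, 0.203, 0.2136]
eef_rot: [[0.999, 0.05, 0.002], [0.05, -0.999, 0.001], [0.002, -0.001, -1.0]]
contact_force: [1.1, 0.0, -0.4]
width: 0.0439
grasp_force: 0.0
```

Emit:
step_arm([
  [0.5,0,4,0,0,0,0],
  [0.5,0,4,0,0,0,0],
  [0.5,0,4,0,0,0,0],
  [0.5,0,4,0,0,0,0],
  [0.5,0,4,0,0,0,0],
  [0.5,0,4,0,0,0,0],
  [0.5,0,4,0,0,0,0],
  [0.5,0,0,0,0,0,0],
  [0.5,0,0,0,0,0,0],
  [0.5,0,0,0,0,0,0],
])

```text
t: 32.9
ee_pos: [0.4501, -0.0746, 0.2125]
eef_rot: [[0.999, 0.051, -0.0], [0.051, -0.999, 0.0], [-0.0, -0.0, -1.0]]
contact_force: [-0.5, 0.3, -0.2]
width: 0.0441
grasp_force: 0.0
```

```bash
sed -i 's/"lid":.015/"lid":.076/' m.py; python3 m.py top lid roll0 brush cup tag; python3 m.py scene lid roll0; python3 -c "
from h import *
save(get_image('scene'),'s6.png')"
```

```text
top lid 0.58 [102.0, 265.0, 205.0, 343.0] rect c,size,ang [431.5 323.8] [156.8 196.5] 2.6 mean [430.6 323.9]
top roll0 0.91 [473.0, 311.0, 496.0, 338.0] rect c,size,ang [ 397.6 -323.9] [35.8 52.4] 86.9 mean [ 398.8 -321. ]
top roll0 0.74 [467.0, 268.0, 494.0, 295.0] rect c,size,ang [ 481.2 -322.9] [50.3 51.3] 0.6 mean [ 481.1 -322.9]
top brush 0.81 [309.0, 329.0, 341.0, 349.0] rect c,size,ang [364.   -7.6] [38.1 62.5] 0.9 mean [362.1  -6.7]
top brush 0.69 [243.0, 174.0, 401.0, 306.0] rect c,size,ang [5.58e+02 3.00e-01] [310.9 270.3] 89.1 mean [570.2  11. ]
top brush 0.69 [465.0, 267.0, 492.0, 296.0] rect c,size,ang [ 481.2 -326.5] [50.9 55.9] 0.6 mean [ 480.7 -325.9]
top cup 0.63 [271.0, 122.0, 306.0, 165.0] rect c,size,ang [746.3  71.7] [76.4 66.9] 0.7 mean [747.6  69.9]
top tag 0.8 [340.0, 141.0, 374.0, 161.0] rect c,size,ang [737.3 -65.5] [32.3 60.6] 5.7 mean [736.9 -65.6]
scene lid 0.66 [416.0, 182.0, 503.0, 241.0] rect c,size,ang [433.2 324.3] [155.4 194.4] 3.1 mean [436.2 324.2]
scene lid 0.58 [249.0, 309.0, 278.0, 328.0] rect c,size,ang [779.7 -56. ] [42.6 60.4] 4.4 mean [780.5 -55.9]
scene roll0 0.89 [188.0, 171.0, 210.0, 192.0] rect c,size,ang [ 400.6 -313.3] [72.5 50.4] 18.6 mean [ 401.3 -313.9]
scene roll0 0.81 [176.0, 195.0, 197.0, 216.0] rect c,size,ang [ 483.7 -321.7] [64.3 59. ] 9.5 mean [ 483.9 -321.8]
```

View pics/s6.png

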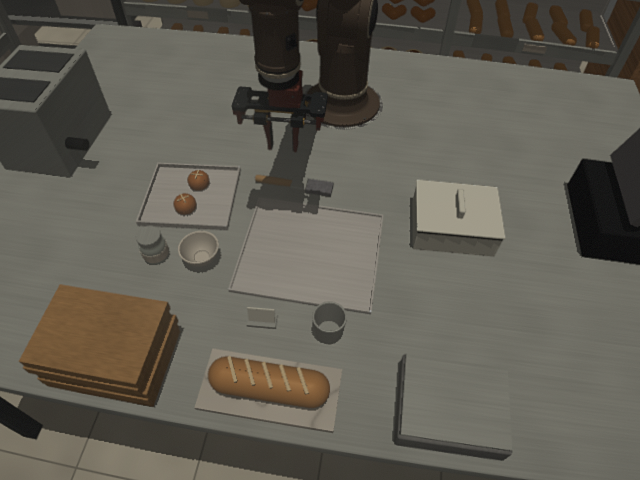

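The final view shows the sheet empty, the rolls in the tray at (198,180) and (185,204), and the lid level on the box at (458,215). The lid measures within 1 mm of the box centre.

```bash
python3 -c "
from station import *
print(sign_off())"
```

```text
the job is handed in; nothing more can be done
None
```

The job is handed in, but `sign_off()` returned no verdict: both rolls are in the tray, both biscuits are in the box, the lid is pressed to its hard stop within about 1 mm of centre, and the bystanders were not touched.

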